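# Set the sensor boom of a line-follower car on the set-up bench

## Task

Set the sensor boom of the line-follower car: with the boom still locked in, slide the carriage that carries the car forward until it is up against the end stop; then squeeze in the lock button on the boom head and, keeping it squeezed, draw the boom out until the front edge of the sensor bar is at the 200 mm mark of the bench rule. Finish while still holding the boom there by its head, button squeezed in and carriage against the stop, so that a teammate can tighten its clamp screw. Leave the tools and parts lying about where they are.

Things in the scene. Friction and masses are not known exactly. Their poses are not given: they have to be found in the camera images.
- bench: sensor set-up bench fixed to the table: aluminium base plate 495 x 170 x 12 mm with a guide rail along its middle. Origin on the table on the centre line, at the rule's zero (plate x = -235 to 260, y = -85 to 85). x runs along the rail in the car's forward direction, in which the carriage slides and the boom draws out; y to the car's left, z up
- mark200 (a point): middle of the 200 mm line of the white rule on the base plate's right side: x = 200, y = -58, z = 13 mm in bench axes. The rule (y = -68 to -48) has a line every 10 mm and a long one every 50, from 0 at the rear to 250 at the front; 200 is the last long line but one
- end_stop (a point): rubber pad of the dark end stop across the rail: pad face at x = 100, y = 0, z = 24 mm in bench axes, stop 30 mm high
- carriage (a joint): carriage (aluminium plate, top at z = 34 mm) with the car bolted on it: grey chassis 130 x 90, two black wheels, all below z = 88. Slides along the rail: metres, 0 rear, 0.110 against the end stop, where the car's axle stands over the rule's zero. Stays where it is left; takes 3 to 5 N to slide
- knob (a point): centre of the black round knob for sliding the carriage, 26 mm across, 24 high (z = 52 to 76 mm) on a thin stem, 80 mm behind the car's axle on the centre line; above the plate nothing else is within 30 mm of it
- head: boom head: black block 28 (x) x 30 (y) x 36 (z) mm on the boom's front end. Origin at its centre, z = 64 mm; axes as the bench. Boom in: the chassis ends 17 mm behind the origin. A green sensor bar 120 mm wide (y) hangs below, its top 28 mm under the origin. Pinched across y from above, one finger on the button and one on the plain left face, the grip squeezes the button in
- button_face (a point): centre of the outer face of the round grey lock button, 16 mm across, in the middle of the head's right (-y) side, level with the head's centre. It stands out 7 mm and goes in 6 mm towards +y: the head measures 37 mm across it when out, 31 when in
- bar_front (a point): middle of the sensor bar's front edge, 18 mm ahead of the head's origin and 29.5 mm below it (z = 34.5 mm, 21 above the rule). Seen from straight above, this edge is set to the mark; with carriage at the stop and boom in it stands at 130 mm
- boom (a joint): how far the telescoping boom is drawn out of its square sleeve on the car: metres, 0 fully in as at the start, 0.090 at most. Latched at 0 with about 1 mm of play until the button is in. A return spring draws it back: 2 to 3.5 N to draw out and hold
- button (a joint): lock button: metres pressed, 0 out, 0.006 fully in; the latch is free from about 0.005. Takes 3 N to start, 6 N fully in, and springs out when let go
- screwdriver: loose screwdriver with a green handle, 170 long, on the table beside the bench; leave it where it is
- battery_box: loose black battery box 95 x 62 x 18 on the table beside the bench; leave it where it is
- spare_wheel: loose spare wheel, black tyre, 62 across and 27 thick, lying flat on the table beside the bench; leave it where it is
- pliers: loose pliers with blue handles, 135 long, on the table beside the bench; leave it where it is
- scissors: loose scissors with blue rings, 170 long, on the table beside the bench; leave it where it is
- tape_roll: small loose roll of tape, 44 across and 18 high, standing on the front end of the bench's base plate; leave it where it is
- hex_key: loose L-shaped hex key, 80 x 24, lying on the rear end of the bench's base plate; leave it where it is

How it is judged (in metres and radians):
On the way, in this order (a step that is already met when the one before it is completed fails the run):
1. the carriage is against the end stop with the boom still locked in and its button out (value of joint carriage above 0.107 m and value of joint boom below 0.005 m and value of joint button below 0.002 m), for 0.2 s.
2. the fingers squeeze the lock button in, the boom still home (value of joint carriage above 0.107 m and value of joint button above 0.0045 m and value of joint boom below 0.01 m and contact force between the fingers and head above 1.5 N), for 0.1 s.
At the end, for the whole second after the job is handed in: The fingers hold the boom head (more than 1.5 N) with the lock button squeezed in (at least 4.5 of its 6 mm), the carriage is within 3 mm of the end stop, and the sensor bar's front edge stands still within 5 mm (half a division) of the rule's 200 mm mark (value of joint carriage above 0.107 m and x of bar_front in the frame of bench between 0.195 and 0.205 m and value of joint button above 0.0045 m and contact force between the fingers and head above 1.5 N and velocity of joint boom between -0.005 and 0.005 m/s); the arm keeps its last pose, push and grip.
It fails at once if the boom is out with its lock button let go, or was forced past its latch (value of joint boom above 0.012 m and value of joint button below 0.003 m).
It fails at once if a tool or part lying about is knocked more than 30 mm away (distance of any of screwdriver, battery_box, spare_wheel, pliers, scissors, tape_roll, hex_key from where it was at the start of the episode above 0.03 m).
It also fails if it takes over 42 s, if anything falls off the work surface, if the arm or the gripper's body presses on something with over 40 N, if the wrist force passes 120 N, or if a joint passes its speed limit or range.

## Robot

A 6-joint arm with a two-finger parallel gripper is mounted at the origin on the work surface. World frame = base frame: x ahead of the robot, y to its left, z up, the work surface at z = 0. Lengths are in mm, angles in rad, forces in N, time in s.
With the tool pointing down it reaches from about 350 to 875 mm from the base axis. Payload 4.2 kg.
Tool frame: the origin (TCP) lies on the centre line of the jaws, within the pads' length; the fingertips stand 22 mm ahead of it and the grasp point (between the pads) lies 3 mm ahead of it; z points along the fingers, y is the line along which they close (so a half turn about z gives the same grasp; the last joint's range is limited). The gripper opens to 87 mm and grips with 3 to 60 N. Pads are 19 mm wide; open, the fingers measure 117 mm over their backs; the gripper's body (75 mm by 190 mm) begins 51 mm behind the grasp point.
Start: joints at [-0.974, 0.385, 0.008, 0, -1.194, -0.259], TCP at [207.147, -589.652, 244.55] pointing down, gripper open.
Joint ranges: [-3.14, 3.14], [-1.21, 2.06], [-1.07, 1.41], [-3.16, 2.05], [-2.99, -0.16], [-3.1, 3.1]. Speed limits (rad/s): [2.79, 2.79, 3.14, 3.14, 3.14, 3.14].

## Interface

Orientations are given as a unit quaternion [w, x, y, z].
In Python, from cell import manip, imaging, models gives the robot as it stands. The module is installed in compiled form; this text tells all that it offers.
- The arm moves only by the shell command python3 -m pendant 'ROWS'. ROWS is JSON, a list of rows, each an object of numbers: "claw": the opening, from 0 (shut) to 1 (fully open); "tx", "ty", "tz": the shift along the tool's x, y, z scaled (see below); "yaw": the turn about the tool's z scaled (see below). A call has 1 to 20 rows; each row is the pose to reach, as a shift and turn from the pose commanded when the call began, along the tool's axes at that moment, turning the shorter way round; what a row does not reach only later rows make up. The controller multiplies each number of a shift by 0.1 m and each number of a turn by 180 degrees. A row lasts 1/10 s, in which the tool goes at most 50 mm and 8.59 degrees, less where a joint would pass 70% of its speed; a pose out of reach is approached as far as the arm can. A call with a number of a shift or a turn outside -1 to 1 is refused whole. A call with a gripper value outside its range is refused whole. The fingers move at their own pace and stop on an object; the grip force is fixed at half the most. Time passes only in rows, so rows that repeat a pose let the fingers close. It gives the time, the measured TCP pose, the force, the opening and the grip force at its end, in the units of the state.
- manip.observe(): the state, without advancing time (a new reading comes with each control period).
- imaging.get_image(name): name is "scene" or "top" or "wrist"; returns (picture, depth): 400x640x3 uint8, red, green, blue; 400x640 float32, mm along the optical axis (not along the pixel's ray), 0 where there is no reading.
- imaging.get_calibration(name): a dict with "K" (3x3 intrinsics, pixels), "dist" ([k1, k2, p1, p2, k3] as OpenCV has them; the pictures are not rectified), "rvec" (rotation vector, rad) and "tvec" (3), from world to camera coordinates, as OpenCV has them. Camera axes: x right, y down, z forward; pixel columns grow to the right and rows downward; lengths in mm; the calibration is good to about 2 mm. A picture is of the moment at which its call begins: read the wrist's pose just before it. get_calibration takes no time and is no camera call; for the wrist camera it gives the pose at the moment of the call.
- manip.sign_off(): hands the job in; it is judged then, once.
Trained networks look in the newest picture that a camera, given by its name, has taken for a name from the list of things; names that differ only in an ending like _2 or _b are one class to them, and where a whole thing is asked for, a point or a joint stands for the part that bears it (a point fixed in the world has none). Each returns a list of dicts, best first, with "score" (0 to 1); they miss things now and then, are a little off and sometimes report something else, mostly with a low value. They report only what shows in the picture. A call takes as long as a camera call.
- models.outline_of(camera, query): "pixels" (400x640 bool, what is visible of it) and "bbox" ([left, top, right, bottom] in pixels, round what is visible of it).
- models.pinpoint(camera, query): "xy" ([column, row] in pixels: a listed point, or the origin of a listed thing).
The state is a dict: "time_s": time; "qpos": joint angles; "joint_vel": joint speeds; "tau": joint torques, N m; "ee_pos": TCP position; "tcp_rot": TCP orientation; "wrist_force": force on the tool from outside, world axes, zero at the start; "wrist_torque": the same for the moment, N m; "opening": opening from 0.0 (shut) to 1.0 (fully open); "grip_force": force on a finger pad.
Only numpy, scipy, OpenCV 4.12 (cv2) and the standard library are available. Lean on these libraries where they do the work, as an engineer would, in place of code of your own. Each camera call takes 0.05 s, during which the arm holds its last target. There are 200 camera calls.

## Working session

There is one attempt and no reset: what is moved stays moved. The work goes in short steps, Python scripts to look and compute and a shell command to move; the robot and the scene stay as the last step left them, time stands still between calls to the robot, and variables do not carry over. Pictures are saved under pics/ and viewed, at most 10 in all, crops included, and the job is handed in when it is done.

```bash
mkdir -p pics
cat > h.py <<'E'
from cell import manip, imaging, models
import numpy as np, cv2
from scipy.spatial.transform import Rotation as R
def ray(cal,xy):
    K=np.array(cal["K"],float);d=np.array(cal["dist"],float)
    u=cv2.undistortPoints(np.array([[xy]],float),K,d)[0,0]
    M=cv2.Rodrigues(np.array(cal["rvec"],float))[0];t=np.array(cal["tvec"],float).ravel()
    return -M.T@t, M.T@np.array([u[0],u[1],1.])
def atz(cal,xy,z):
    o,r=ray(cal,xy); return o+r*(z-o[2])/r[2]
def proj(cal,P):
    return cv2.projectPoints(np.array([P],float),np.array(cal["rvec"],float),np.array(cal["tvec"],float),np.array(cal["K"],float),np.array(cal["dist"],float))[0][:,0] 
def Rt(s):
    q=s["tcp_rot"]; return R.from_quat([q[1],q[2],q[3],q[0]])
E
python3 - <<'E'
from h import *
s=manip.observe();print(s["time_s"],s["ee_pos"],s["tcp_rot"],Rt(s).as_matrix().round(3),s["opening"])
Z={"mark200":13,"end_stop":24,"knob":64,"head":64,"button_face":64,"bar_front":34.5,"bench":0}
for c in ["top","scene"]:
    im,d=imaging.get_image(c);cal=imaging.get_calibration(c)
    cv2.imwrite(f"pics/{c}0.png",im[:,:,::-1])
    for n,z in Z.items():
        for r in models.pinpoint(c,n)[:2]:
            x,y=r["xy"];print(c,n,round(r["score"],2),np.round([x,y]),atz(cal,[x,y],z).round(1))
E
```

```text
0.0 [ 206.96304431 -589.13715497  243.43856909] [-2.22830878e-04 -1.68000895e-01  9.85786227e-01  1.07871697e-03] [[-0.944 -0.331 -0.001]
 [-0.331  0.944  0.002]
 [ 0.     0.002 -1.   ]] 0.9999157264565578
top mark200 0.84 [210. 207.] [597.7 240.5  13. ]
top end_stop 0.66 [401. 298.] [ 432.5 -122.2   24. ]
top end_stop 0.64 [273. 234.] [548.8 117.7  24. ]
top knob 0.63 [392. 222.] [571.6 -99.1  64. ]
top head 0.72 [277. 233.] [548.5 104.8  64. ]
top head 0.58 [285. 231.] [552.6  91.4  64. ]
top button_face 0.54 [282. 217.] [578.4  96.9  64. ]
top button_face 0.18 [218. 312.] [409.5 206.2  64. ]
top bar_front 0.74 [275. 234.] [547.1 111.3  34.5]
top bench 0.68 [319. 228.] [560.9  31.3   0. ]
scene mark200 0.91 [417. 278.] [595.5 233.7  13. ]
scene end_stop 0.6 [382. 223.] [547.3 127.7  24. ]
scene knob 0.87 [278. 154.] [ 567.7 -103.9   64. ]
scene head 0.79 [366. 200.] [549.1  88.6  64. ]
scene button_face 0.39 [359. 208.] [570.8  87.4  64. ]
scene bar_front 0.93 [370. 215.] [553.4 104.6  34.5]
scene bar_front 0.62 [358. 210.] [557.5  80.1  34.5]
scene bench 0.58 [338. 206.] [557.4  35.3   0. ]
```

View pics/top0.png

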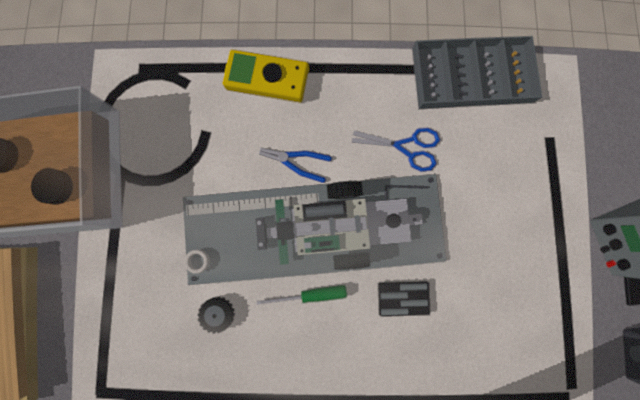

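View pics/scene0.png

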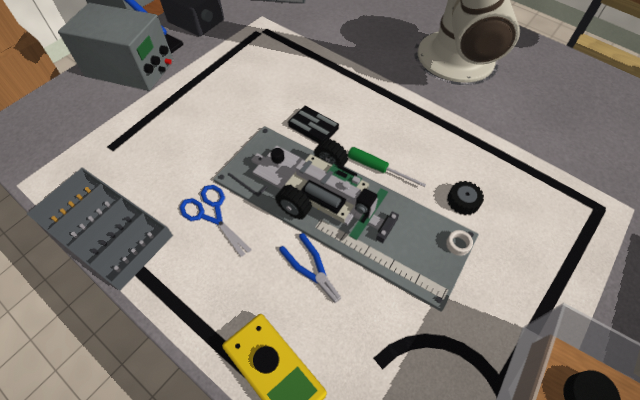

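The bench's forward axis points roughly along world +y (left in the top view), with the rule on its far (+x) side. The knob is near (392,222) and the head near (280,231), consistent across both cameras. I'll move over the knob and refine with the wrist camera.

```bash
for i in 1; do
python3 -m pendant '[{"tx":-0.5,"ty":0.34,"claw":1},{"tx":-1,"ty":0.68,"claw":1},{"tx":-1,"ty":0.68,"claw":1}]'
python3 -m pendant '[{"tx":-0.5,"ty":0.34,"claw":1},{"tx":-1,"ty":0.68,"claw":1},{"tx":-1,"ty":0.68,"claw":1}]'
python3 -m pendant '[{"tx":-0.5,"ty":0.34,"claw":1},{"tx":-1,"ty":0.68,"claw":1},{"tx":-1,"ty":0.68,"claw":1}]'
python3 -m pendant '[{"tx":-0.5,"ty":0.34,"claw":1},{"tx":-1,"ty":0.68,"claw":1},{"tx":-1,"ty":0.68,"claw":1}]'
python3 -m pendant '[{"tx":-0.5,"ty":0.34,"yaw":-0.04,"claw":1},{"tx":-1,"ty":0.68,"yaw":-0.09,"claw":1},{"tx":-1,"ty":0.68,"yaw":-0.13,"claw":1},{"tx":-1,"ty":0.68,"yaw":-0.18,"claw":1},{"tx":-1,"ty":0.68,"yaw":-0.22,"claw":1},{"tx":-1,"ty":0.68,"yaw":-0.27,"claw":1},{"tx":-1,"ty":0.68,"yaw":-0.32,"claw":1},{"tx":-1,"ty":0.68,"yaw":-0.36,"claw":0.6},{"tx":-1,"ty":0.68,"yaw":-0.425,"claw":0.6},{"tx":-1,"ty":0.68,"yaw":-0.425,"claw":0.6},{"tx":-1,"ty":0.68,"yaw":-0.425,"claw":0.6}]'
done
python3 - <<'E'
from h import *
s=manip.observe();print(s["time_s"],s["ee_pos"],Rt(s).as_matrix().round(3),s["opening"],s["qpos"])
Z={"mark200":13,"end_stop":24,"knob":76,"head":64,"button_face":64,"bar_front":34.5,"bench":0}
for c in ["wrist","top"]:
    im,d=imaging.get_image(c);cal=imaging.get_calibration(c)
    cv2.imwrite(f"pics/{c}1.png",im[:,:,::-1])
    if c=="top":
        big=cv2.resize(im[150:300,170:460,::-1],None,fx=2.7,fy=2.7,interpolation=cv2.INTER_CUBIC);cv2.imwrite("pics/topcrop.png",big)
    print(c,ray(cal,[320,200]))
    for n,z in Z.items():
        for r in models.pinpoint(c,n)[:1]:
            x,y=r["xy"];print(c,n,round(r["score"],2),np.round([x,y]),atz(cal,[x,y],z).round(1))
E
```

```text
0.8 [ 207.15498556 -589.63743377  244.57540549] [[-0.943 -0.331  0.   ]
 [-0.331  0.943 -0.   ]
 [-0.    -0.    -1.   ]] 1.0002957344359833 [-9.74388866e-01  3.84642056e-01  7.88621362e-03 -2.87618756e-05
 -1.19398866e+00 -2.58572143e-01]
wrist (array([ 132.02298316, -615.54522538,  384.86508252]), array([ 0.28559624,  0.10245707, -0.95300463]))
top (array([538.87939557,  24.92837341, 729.57423504]), array([ 0.10441064,  0.00691955, -0.99453751]))
top mark200 0.74 [210. 208.] [595.2 241.4  13. ]
top end_stop 0.69 [268. 234.] [548.1 126.9  24. ]
top knob 0.82 [390. 223.] [569.4 -93.7  76. ]
top head 0.88 [284. 230.] [555.2  93.3  64. ]
top button_face 0.5 [286. 217.] [577.4  89.8  64. ]
top bar_front 0.97 [275. 231.] [553.7 112.2  34.5]
top bench 0.91 [320. 229.] [559.4  29.7   0. ]invalid input
invalid input
invalid input
invalid input
invalid input
```

Refused: probably every key is needed in each row.

```bash
python3 -m pendant '[{"tx":-0.5,"ty":0.34,"tz":0,"yaw":0,"claw":1},{"tx":-1,"ty":0.68,"tz":0,"yaw":0,"claw":1},{"tx":-1,"ty":0.68,"tz":0,"yaw":0,"claw":1}]'
```

```text
time_s: 1.9
ee_pos: [280.3, -489.9, 244.7]
tcp_rot: [0.0, -0.169, 0.986, 0.0]
wrist_force: [0.5, -0.2, 0.6]
opening: 0.999
grip_force: 0.0
```

View pics/topcrop.png

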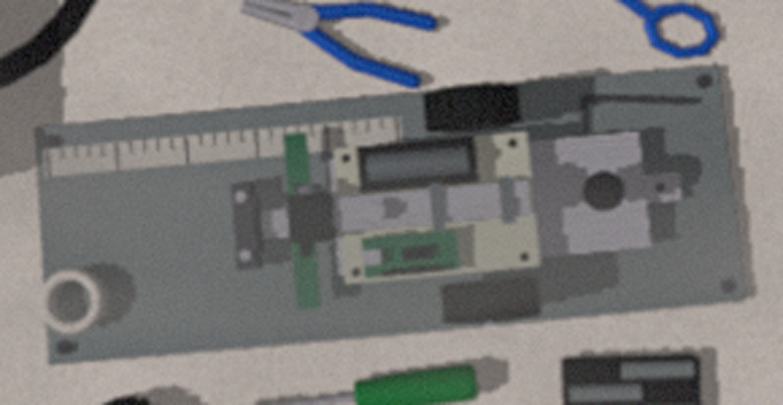

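The crop shows the plate corners at about (38,128), (722,66), (752,297), (50,363), the knob at (604,190) and the head at (310,217). I'll keep moving and fit the bench frame.

```bash
python3 -m pendant '[{"tx":-0.5,"ty":0.34,"tz":0,"yaw":0,"claw":1},{"tx":-1,"ty":0.68,"tz":0,"yaw":0,"claw":1}]' >/dev/null
python3 -m pendant '[{"tx":-0.5,"ty":0.34,"tz":0,"yaw":0,"claw":1},{"tx":-1,"ty":0.68,"tz":0,"yaw":0,"claw":1}]' >/dev/null
python3 -m pendant '[{"tx":-0.5,"ty":0.34,"tz":0,"yaw":0,"claw":1},{"tx":-1,"ty":0.68,"tz":0,"yaw":0,"claw":1}]' >/dev/null
python3 -m pendant '[{"tx":-0.5,"ty":0.34,"tz":0,"yaw":-0.04,"claw":1},{"tx":-1,"ty":0.68,"tz":0,"yaw":-0.08,"claw":1},{"tx":-1,"ty":0.68,"tz":0,"yaw":-0.12,"claw":1},{"tx":-1,"ty":0.68,"tz":0,"yaw":-0.16,"claw":1},{"tx":-1,"ty":0.68,"tz":0,"yaw":-0.2,"claw":1},{"tx":-1,"ty":0.68,"tz":0,"yaw":-0.24,"claw":0.6},{"tx":-1,"ty":0.68,"tz":0,"yaw":-0.28,"claw":0.6},{"tx":-1,"ty":0.68,"tz":0,"yaw":-0.32,"claw":0.6},{"tx":-1,"ty":0.68,"tz":0,"yaw":-0.36,"claw":0.6},{"tx":-1,"ty":0.68,"tz":0,"yaw":-0.4,"claw":0.6},{"tx":-1,"ty":0.68,"tz":0,"yaw":-0.425,"claw":0.6},{"tx":-1,"ty":0.68,"tz":0,"yaw":-0.425,"claw":0.6},{"tx":-1,"ty":0.68,"tz":0,"yaw":-0.425,"claw":0.6}]'
python3 - <<'E'
from h import *
from scipy.optimize import least_squares
cal=imaging.get_calibration("top")
px=lambda p:(np.array(p)/2.7+[170,150]-0.3)
C=[((38,128),(260,-85)),((722,66),(-235,-85)),((752,297),(-235,85)),((50,363),(260,85))]
W=np.array([atz(cal,px(p),12)[:2] for p,_ in C]);B=np.array([b for _,b in C],float)
f=lambda q:(B@np.array([[np.cos(q[2]),np.sin(q[2])],[-np.sin(q[2]),np.cos(q[2])]])+q[:2]-W).ravel()
q=least_squares(f,[560,30,1.67]).x;print("bench",q,np.degrees(q[2]),f(q).round(1))
s=manip.observe();print(s["time_s"],s["ee_pos"],Rt(s).as_matrix().round(3),s["opening"],s["qpos"])
def tob(P): 
    d=np.array(P[:2])-q[:2];c,n=np.cos(q[2]),np.sin(q[2]);return np.round([c*d[0]+n*d[1],-n*d[0]+c*d[1]],1)
print("knobtop",tob(atz(cal,px((604,190)),76)),"m200",tob(atz(cal,[210,207.5],13)))
im,d=imaging.get_image("wrist");cal=imaging.get_calibration("wrist")
cv2.imwrite("pics/wrist2.png",im[:,:,::-1])
for n,z in {"mark200":13,"knob":64,"head":64,"button_face":64,"bar_front":34.5,"end_stop":24}.items():
    for r in models.pinpoint("wrist",n)[:1]:
        P=atz(cal,r["xy"],z);print(n,round(r["score"],2),np.round(r["xy"]),P.round(1),tob(P))
E
```

```text
time_s: 3.8
ee_pos: [528.9, -153.7, 244.6]
tcp_rot: [-0.0, 0.742, -0.671, 0.0]
wrist_force: [-1.0, -0.3, 0.4]
opening: 0.603
grip_force: 0.0
bench [560.68647462  27.53868468   1.67483004] 95.96069295631436 [ 1.4  0.8  2.2 -0.3 -2.2  0.7 -1.4 -1.1]
3.8 [ 528.91733238 -153.67470125  244.61598632] [[ 0.1   -0.995  0.   ]
 [-0.995 -0.1    0.   ]
 [ 0.    -0.    -1.   ]] 0.60342553458734 [ 1.16000222e-02  2.58658322e-01 -1.76025321e-01 -1.25077027e-06
 -1.13599664e+00  8.88800274e-02]
knobtop [-127.    0.] m200 [209.  -58.5]
knob 0.74 [268. 225.] [574.2 -99.1  64. ] [-127.4   -0.3]
```

View pics/wrist2.png

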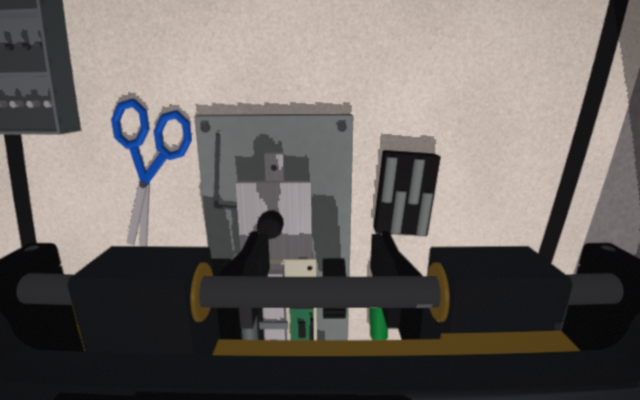

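The wrist picture shows the knob at (268,225), bench (-127, 0), matching the top view. The carriage is therefore about 63 mm along, with roughly 47 mm to go. Next I go over the knob, descend and grip it.

```bash
python3 -m pendant '[{"tx":-0.25,"ty":-0.25,"tz":0,"yaw":0,"claw":0.55},{"tx":-0.5,"ty":-0.5,"tz":0,"yaw":0,"claw":0.55},{"tx":-0.5,"ty":-0.5,"tz":0.4,"yaw":0,"claw":0.55},{"tx":-0.5,"ty":-0.5,"tz":0.8,"yaw":0,"claw":0.55},{"tx":-0.5,"ty":-0.5,"tz":1,"yaw":0,"claw":0.55},{"tx":-0.5,"ty":-0.5,"tz":1,"yaw":0,"claw":0.55}]'
python3 - <<'E'
from h import *
s=manip.observe();print(s["ee_pos"],s["wrist_force"])
im,d=imaging.get_image("wrist");cv2.imwrite("pics/wrist3.png",im[:,:,::-1])
E
```

```text
time_s: 4.75
ee_pos: [571.3, -98.8, 141.0]
tcp_rot: [0.003, 0.742, -0.67, -0.003]
wrist_force: [-0.5, -0.8, 0.7]
opening: 0.552
grip_force: 0.0
[571.32098349 -98.76310164 140.97887239] [-0.45125739 -0.79294214  0.70323232]
```

View pics/wrist3.png

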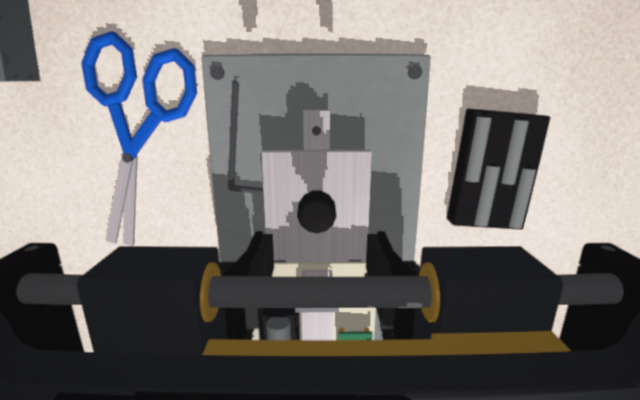

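The knob at (317,212) is midway between the fingers (about 250 and 385), so it lines up. Descend and close.

```bash
python3 -m pendant '[{"tx":0,"ty":0,"tz":0.35,"yaw":0,"claw":0.55},{"tx":0,"ty":0,"tz":0.72,"yaw":0,"claw":0.55},{"tx":0,"ty":0,"tz":0.74,"yaw":0,"claw":0.55},{"tx":0,"ty":0,"tz":0.74,"yaw":0,"claw":0.55}]'
python3 -m pendant '[{"tx":0,"ty":0,"tz":0,"yaw":0,"claw":0.2},{"tx":0,"ty":0,"tz":0,"yaw":0,"claw":0.2},{"tx":0,"ty":0,"tz":0,"yaw":0,"claw":0.2},{"tx":0,"ty":0,"tz":0,"yaw":0,"claw":0.2},{"tx":0,"ty":0,"tz":0,"yaw":0,"claw":0.2},{"tx":0,"ty":0,"tz":0,"yaw":0,"claw":0.2}]'
```

```text
time_s: 5.2
ee_pos: [574.7, -99.0, 72.0]
tcp_rot: [-0.0, 0.743, -0.67, 0.001]
wrist_force: [0.3, 0.0, 0.3]
opening: 0.549
grip_force: 0.0
time_s: 5.8
ee_pos: [572.9, -99.0, 71.6]
tcp_rot: [0.0, 0.742, -0.67, -0.0]
wrist_force: [-2.9, 0.2, 4.9]
opening: 0.285
grip_force: 30.0
```

```bash
python3 -m pendant '[{"tx":-0.08,"ty":0,"tz":0,"yaw":0,"claw":0.2},{"tx":-0.16,"ty":0,"tz":0,"yaw":0,"claw":0.2},{"tx":-0.24,"ty":0,"tz":0,"yaw":0,"claw":0.2},{"tx":-0.32,"ty":0,"tz":0,"yaw":0,"claw":0.2},{"tx":-0.40,"ty":0,"tz":0,"yaw":0,"claw":0.2},{"tx":-0.42,"ty":0,"tz":0,"yaw":0,"claw":0.2},{"tx":-0.42,"ty":0,"tz":0,"yaw":0,"claw":0.2},{"tx":-0.42,"ty":0,"tz":0,"yaw":0,"claw":0.2}]'
python3 -m pendant '[{"tx":-0.02,"ty":0,"tz":0,"yaw":0,"claw":0.2},{"tx":-0.03,"ty":0,"tz":0,"yaw":0,"claw":0.2},{"tx":-0.03,"ty":0,"tz":0,"yaw":0,"claw":0.2}]'
```

```text
time_s: 6.6
ee_pos: [568.6, -57.5, 71.6]
tcp_rot: [0.001, 0.742, -0.67, -0.0]
wrist_force: [-4.3, -0.3, 5.7]
opening: 0.288
grip_force: 30.0
time_s: 6.9
ee_pos: [568.4, -55.1, 71.6]
tcp_rot: [0.001, 0.742, -0.67, 0.0]
wrist_force: [-3.2, -3.9, 4.8]
opening: 0.289
grip_force: 30.0
```

```bash
python3 -m pendant '[{"tx":-0.02,"ty":0,"tz":0,"yaw":0,"claw":0.2},{"tx":-0.02,"ty":0,"tz":0,"yaw":0,"claw":0.2},{"tx":-0.02,"ty":0,"tz":0,"yaw":0,"claw":0.2}]'
python3 -m pendant '[{"tx":-0.02,"ty":0,"tz":0,"yaw":0,"claw":0.2},{"tx":-0.02,"ty":0,"tz":0,"yaw":0,"claw":0.2},{"tx":-0.02,"ty":0,"tz":0,"yaw":0,"claw":0.2}]'
```

```text
time_s: 7.2
ee_pos: [568.2, -53.1, 71.6]
tcp_rot: [0.001, 0.742, -0.67, 0.0]
wrist_force: [-2.7, -3.3, 5.9]
opening: 0.293
grip_force: 30.0
time_s: 7.5
ee_pos: [568.0, -51.1, 71.6]
tcp_rot: [0.001, 0.742, -0.67, 0.0]
wrist_force: [-1.6, -3.2, 6.4]
opening: 0.289
grip_force: 30.0
```

```bash
python3 -m pendant '[{"tx":-0.02,"ty":0,"tz":0,"yaw":0,"claw":0.2},{"tx":-0.02,"ty":0,"tz":0,"yaw":0,"claw":0.2},{"tx":-0.02,"ty":0,"tz":0,"yaw":0,"claw":0.2}]'
python3 -m pendant '[{"tx":-0.02,"ty":0,"tz":0,"yaw":0,"claw":0.2},{"tx":-0.02,"ty":0,"tz":0,"yaw":0,"claw":0.2},{"tx":-0.02,"ty":0,"tz":0,"yaw":0,"claw":0.2}]'
```

```text
time_s: 7.8
ee_pos: [567.8, -49.1, 71.6]
tcp_rot: [0.001, 0.742, -0.67, 0.0]
wrist_force: [-2.4, -4.5, 5.5]
opening: 0.291
grip_force: 30.0
time_s: 8.1
ee_pos: [567.6, -47.5, 71.6]
tcp_rot: [0.001, 0.742, -0.67, 0.0]
wrist_force: [-2.2, -4.8, 5.0]
opening: 0.292
grip_force: 30.0
```

```bash
python3 -m pendant '[{"tx":-0.02,"ty":0,"tz":0,"yaw":0,"claw":0.2},{"tx":-0.02,"ty":0,"tz":0,"yaw":0,"claw":0.2},{"tx":-0.02,"ty":0,"tz":0,"yaw":0,"claw":0.2}]'
python3 - <<'E'
from h import *
im,d=imaging.get_image("top");cv2.imwrite("pics/top4.png",cv2.resize(im[150:300,170:460,::-1],None,fx=2.7,fy=2.7,interpolation=cv2.INTER_CUBIC))
E
```

```text
time_s: 8.4
ee_pos: [567.6, -47.3, 71.6]
tcp_rot: [0.002, 0.742, -0.67, 0.001]
wrist_force: [-0.8, -12.6, 4.6]
opening: 0.287
grip_force: 30.0
```

View pics/top4.png

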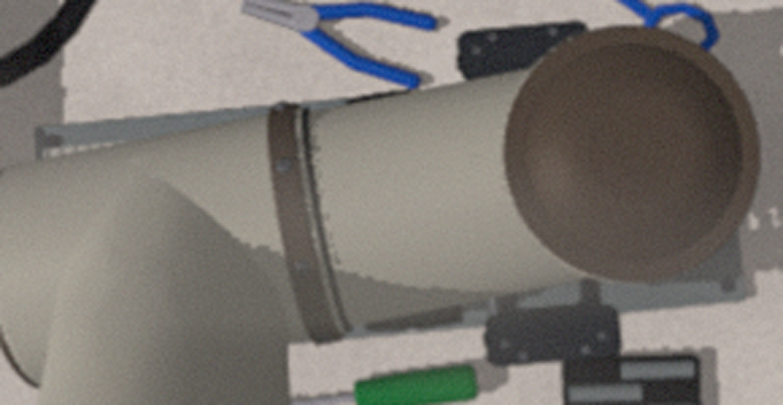

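The arm hides the bench in this view, but the tool stalled (moved only 0.2 mm) with force rising to 12.6 N, so the carriage is at the stop. Release, rise and move 192 mm forward over the head.

```bash
python3 -m pendant '[{"tx":0,"ty":0,"tz":0,"yaw":0,"claw":0.55},{"tx":0,"ty":0,"tz":0,"yaw":0,"claw":0.55},{"tx":0,"ty":0,"tz":0,"yaw":0,"claw":0.55},{"tx":0,"ty":0,"tz":-0.2,"yaw":0,"claw":0.55},{"tx":0,"ty":0,"tz":-0.6,"yaw":0,"claw":0.55},{"tx":0,"ty":0,"tz":-1,"yaw":0,"claw":0.55},{"tx":0,"ty":0,"tz":-1,"yaw":0,"claw":0.55}]'
python3 -m pendant '[{"tx":-0.4,"ty":0,"tz":-0.2,"yaw":0,"claw":0.9},{"tx":-0.8,"ty":0,"tz":-0.2,"yaw":0,"claw":0.9},{"tx":-1,"ty":0,"tz":-0.2,"yaw":0,"claw":0.9},{"tx":-1,"ty":0,"tz":-0.2,"yaw":0,"claw":0.9}]'
python3 -m pendant '[{"tx":-0.4,"ty":0,"tz":0,"yaw":0,"claw":0.9},{"tx":-0.8,"ty":0,"tz":0,"yaw":0,"claw":0.9},{"tx":-0.9,"ty":0,"tz":0,"yaw":0.001,"claw":0.9},{"tx":-0.9,"ty":0,"tz":0,"yaw":0.001,"claw":0.9},{"tx":-0.9,"ty":0,"tz":0,"yaw":0.001,"claw":0.9}]'
cat >> h.py <<'E'
def look(c,name,Z):
    s=manip.observe();print(s["time_s"],s["ee_pos"].round(1) if hasattr(s["ee_pos"],"round") else s["ee_pos"])
    Rm=Rt(s)
    im,d=imaging.get_image(c);cal=imaging.get_calibration(c);cv2.imwrite(f"pics/{name}.png",im[:,:,::-1])
    for n,z in Z.items():
        for r in models.pinpoint(c,n)[:1]:
            P=atz(cal,r["xy"],z);print(n,round(r["score"],2),np.round(r["xy"]),P.round(1),"tool",Rm.inv().apply(P-np.array(s["ee_pos"])).round(1))
    return im,d,cal
E
python3 -c "
from h import *
look('wrist','wrist5',{'head':82,'button_face':64,'bar_front':34.5,'knob':76,'mark200':13,'end_stop':24})
look('scene','scene5',{'head':64,'button_face':64,'bar_front':34.5,'knob':64,'mark200':13})"
```

```text
time_s: 9.15
ee_pos: [572.0, -43.4, 176.9]
tcp_rot: [-0.005, 0.743, -0.669, 0.005]
wrist_force: [0.7, 0.2, -0.1]
opening: 0.544
grip_force: 0.0
time_s: 9.55
ee_pos: [557.6, 58.0, 190.4]
tcp_rot: [-0.0, 0.744, -0.669, -0.0]
wrist_force: [0.6, -0.9, -0.5]
opening: 0.824
grip_force: 0.0
time_s: 10.05
ee_pos: [548.4, 144.0, 190.2]
tcp_rot: [0.0, 0.741, -0.671, -0.0]
wrist_force: [-0.6, -0.4, -0.6]
opening: 0.901
grip_force: 0.0
10.05 [548.4 144.  190.2]
head 0.68 [320. 190.] [548.6 136.3  82. ] tool [  7.7   0.5 108.2]
button_face 0.64 [293. 188.] [569.2 142.   64. ] tool [  4.  -20.6 126.2]
knob 0.23 [166. 113.] [665.   91.2  76. ] tool [  64.  -110.9  114.1]
mark200 0.58 [264. 262.] [595.2 237.4  13. ] tool [-88.4 -55.9 177.1]
10.4 [548.7 144.2 190.6]
head 0.91 [392. 216.] [547.3 141.   64. ] tool [  3.    1.6 126.6]
button_face 0.59 [387. 223.] [565.3 143.3  64. ] tool [  2.5 -16.5 126.6]
bar_front 0.73 [321. 278.] [703.8 109.4  34.5] tool [  49.8 -151.   156.1]
knob 0.67 [299. 168.] [568.7 -50.3  64. ] tool [195.5  -0.9 126.6]
mark200 0.84 [417. 279.] [596.9 234.6  13. ] tool [-85.3 -56.8 177.6]
```

View pics/wrist5.png

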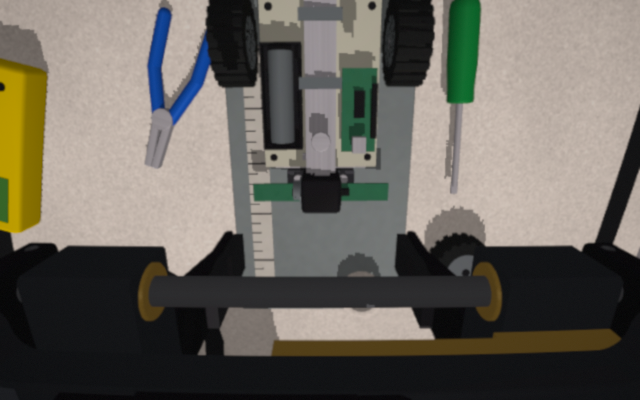

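The wrist view shows the head at (321,195) with the button on its left and the fingers straddling it at about 235 and 405. I'll check the head's top face with depth before descending.

Run:
```python
from h import *
im,d,cal=look('wrist','wrist6',{'head':82})
s=manip.observe();Rm=Rt(s);p=np.array(s["ee_pos"])
v,u=np.mgrid[150:225,270:375];P=[]
for a,b in zip(u.ravel(),v.ravel()):
    if d[b,a]>0:
        o,r=ray(cal,[a,b]);K=cv2.Rodrigues(np.array(cal["rvec"],float))[0][2]
        P.append(np.r_[o+r*d[b,a]/(K@r),a,b])
P=np.array(P);T=Rm.inv().apply(P[:,:3]-p)
m=(abs(P[:,2]-82)<4)&(P[:,4]>170)&(im[P[:,4].astype(int),P[:,3].astype(int)].max(1)<70)
print(m.sum(),np.percentile(T[m],[2,50,98],axis=0).round(1),np.percentile(P[m],[2,50,98],axis=0).round(1))
m=(abs(P[:,2]-64)<9)
print(m.sum(),np.percentile(T[m],[2,50,98],axis=0).round(1))
```

```text
10.7 [548.6 144.8 190.6]
head 0.95 [319. 189.] [549.  136.8  82. ] tool [  8.1   0.4 108.6]
1354 [[ -9.4 -12.6 107. ]
 [  4.3   1.6 108.5]
 [ 16.6  15.8 111.1]] [[533.3 127.8  79.4 302.  177. ]
 [547.4 140.5  82.  321.  194. ]
 [561.5 154.2  83.5 340.  211. ]]
360 [[ -3.1 -20.4 117.7]
 [ 16.7 -10.6 120.3]
 [ 35.6  38.1 134.4]]
```

The head's top face is centred at tool (3.6, 1.6), z = 82 mm, 28 mm square as given. Descend and squeeze.

```bash
python3 -m pendant '[{"tx":0.035,"ty":0.012,"tz":0.2,"yaw":0,"claw":0.9},{"tx":0.035,"ty":0.012,"tz":0.5,"yaw":0,"claw":0.9},{"tx":0.035,"ty":0.012,"tz":0.8,"yaw":0,"claw":0.9},{"tx":0.035,"ty":0.012,"tz":0.95,"yaw":0,"claw":0.9},{"tx":0.035,"ty":0.012,"tz":0.95,"yaw":0,"claw":0.9},{"tx":0.035,"ty":0.012,"tz":0.95,"yaw":0,"claw":0.9}]'
python3 -m pendant '[{"tx":0,"ty":0,"tz":0.15,"yaw":0,"claw":0.9},{"tx":0,"ty":0,"tz":0.28,"yaw":0,"claw":0.9},{"tx":0,"ty":0,"tz":0.28,"yaw":0,"claw":0.9}]'
python3 -c "
from h import *
s=manip.observe();print(Rt(s).apply([0,0,0]),s['ee_pos'])
look('scene','scene7',{'head':64,'bar_front':34.5})"
```

```text
time_s: 11.4
ee_pos: [548.2, 141.5, 95.9]
tcp_rot: [-0.0, 0.741, -0.671, 0.0]
wrist_force: [0.4, 0.6, 0.8]
opening: 0.901
grip_force: 0.0
time_s: 11.7
ee_pos: [547.0, 140.9, 66.6]
tcp_rot: [0.001, 0.741, -0.671, -0.0]
wrist_force: [-0.3, 0.4, 0.6]
opening: 0.902
grip_force: 0.0
[0. 0. 0.] [546.97494496 140.94663535  66.63647229]
11.7 [547.  140.9  66.6]
bar_front 0.28 [247. 186.] [ 646.7 -115.1   34.5] tool [264.6 -74.1  32.2]
```

View pics/scene7.png

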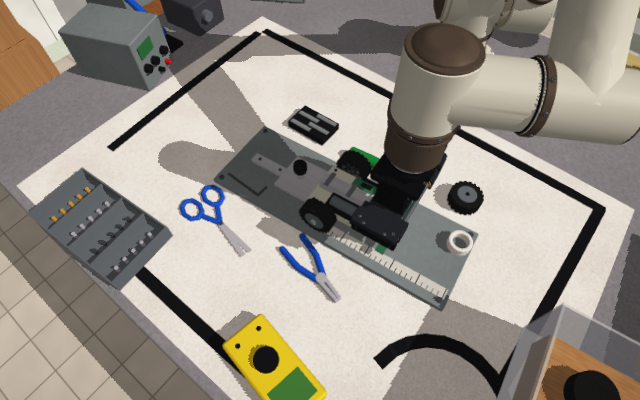

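The gripper is down over the head with no contact. The rule is clear in front from about (335,235) to (445,300). Close.

```bash
python3 -m pendant '[{"tx":0,"ty":0,"tz":0,"yaw":0,"claw":0.2},{"tx":0,"ty":0,"tz":0,"yaw":0,"claw":0.2},{"tx":0,"ty":0,"tz":0,"yaw":0,"claw":0.2},{"tx":0,"ty":0,"tz":0,"yaw":0,"claw":0.2},{"tx":0,"ty":0,"tz":0,"yaw":0,"claw":0.2},{"tx":0,"ty":0,"tz":0,"yaw":0,"claw":0.2},{"tx":0,"ty":0,"tz":0,"yaw":0,"claw":0.2},{"tx":0,"ty":0,"tz":0,"yaw":0,"claw":0.2},{"tx":0,"ty":0,"tz":0,"yaw":0,"claw":0.2},{"tx":0,"ty":0,"tz":0,"yaw":0,"claw":0.2}]'
```

```text
time_s: 12.85
ee_pos: [548.2, 141.5, 67.8]
tcp_rot: [-0.001, 0.741, -0.671, 0.0]
wrist_force: [3.2, -0.3, -0.7]
opening: 0.349
grip_force: 30.0
```

Opening 0.349 is 30.4 mm, so the button is in. Draw 70 mm (130 → 200).

```bash
python3 -m pendant '[{"tx":-0.05,"ty":0,"tz":0,"yaw":0,"claw":0.2},{"tx":-0.12,"ty":0,"tz":0,"yaw":0,"claw":0.2},{"tx":-0.19,"ty":0,"tz":0,"yaw":0,"claw":0.2},{"tx":-0.26,"ty":0,"tz":0,"yaw":0,"claw":0.2},{"tx":-0.33,"ty":0,"tz":0,"yaw":0,"claw":0.2},{"tx":-0.40,"ty":0,"tz":0,"yaw":0,"claw":0.2},{"tx":-0.47,"ty":0,"tz":0,"yaw":0,"claw":0.2},{"tx":-0.54,"ty":0,"tz":0,"yaw":0,"claw":0.2},{"tx":-0.61,"ty":0,"tz":0,"yaw":0,"claw":0.2},{"tx":-0.67,"ty":0,"tz":0,"yaw":0,"claw":0.2},{"tx":-0.70,"ty":0,"tz":0,"yaw":0,"claw":0.2},{"tx":-0.70,"ty":0,"tz":0,"yaw":0,"claw":0.2},{"tx":-0.70,"ty":0,"tz":0,"yaw":0,"claw":0.2}]'
python3 - <<'E'
from h import *
im,d,cal=look('wrist','wrist8',{'bar_front':34.5,'mark200':13,'head':82})
a=im[60:280,190:430,::-1];cv2.imwrite("pics/w8c.png",cv2.resize(a,None,fx=2.7,fy=2.7,interpolation=cv2.INTER_CUBIC))
im,d,cal=look('scene','scene8',{'bar_front':34.5,'mark200':13,'knob':64})
a=im[130:310,230:490,::-1];cv2.imwrite("pics/s8c.png",cv2.resize(a,None,fx=3,fy=3,interpolation=cv2.INTER_CUBIC))
E
```

```text
time_s: 14.15
ee_pos: [540.9, 211.3, 67.7]
tcp_rot: [-0.0, 0.741, -0.671, 0.0]
wrist_force: [4.6, -0.8, 1.5]
opening: 0.353
grip_force: 30.0
14.15 [540.9 211.3  67.7]
head 0.78 [320. 268.] [541.1 201.7  82. ] tool [  9.6   0.7 -14.3]
14.35 [541.  211.   67.7]
mark200 0.88 [415. 281.] [601.5 234.6  13. ] tool [-17.5 -62.6  54.8]
knob 0.79 [301. 169.] [568.4 -45.4  64. ] tool [257.9  -2.    3.7]
```

View pics/w8c.png

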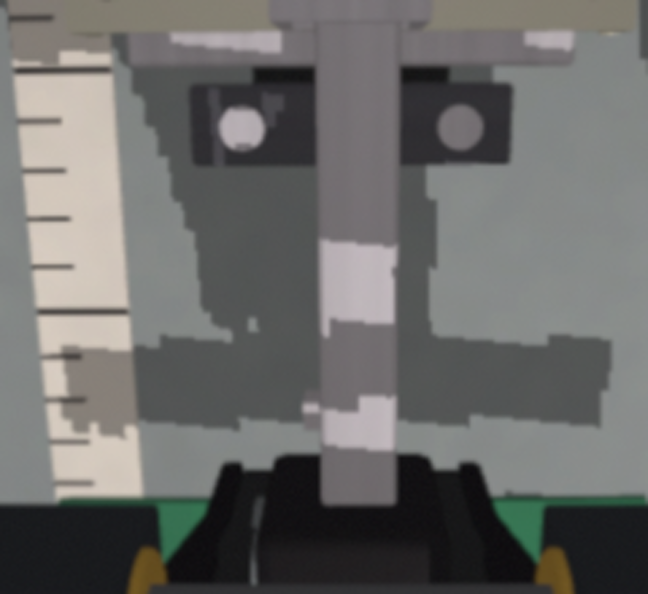

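View pics/s8c.png

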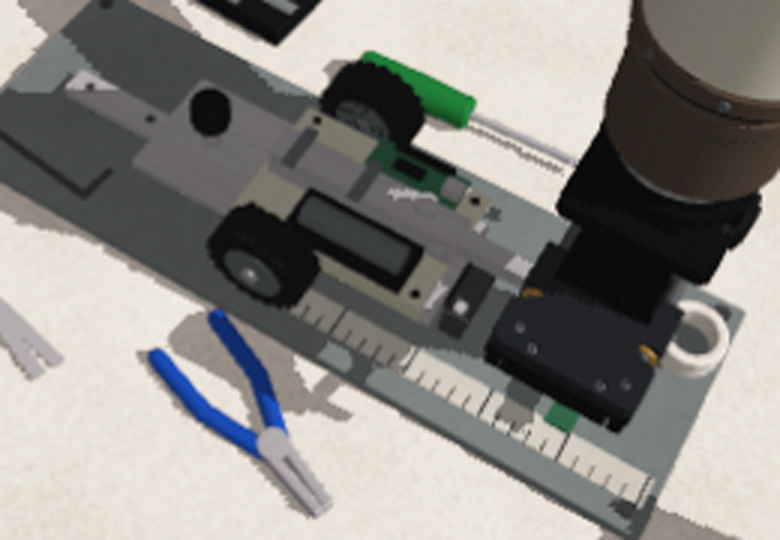

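The wrist crop shows the carriage front edge touching the stop's black pad at row 65-80, and rule lines 100 to 190 at rows 70 to 483. In the scene crop the bar's front corner at (576,430) lies by the 200 line. A numeric cross-check next.

Run:
```python
from h import *
s=manip.observe();Rm=Rt(s);p=np.array(s["ee_pos"]);print(s["joint_vel"],s["opening"],s["grip_force"])
cal=imaging.get_calibration("wrist")
f=lambda c,z:Rm.inv().apply(atz(cal,np.array(c)/2.7+[190-.3,60-.3],z)-p)
L={100:(110,70),150:(127,311),190:(90,483)}
X={k:f(c,13)[0] for k,c in L.items()};print(X)
print("head centre on rule (tool x=0):",[k+X[k] for k in X],"bar front = +18; bar rear",f((110,499),36)[0])
cal=imaging.get_calibration("scene")
g=lambda c,z:Rm.inv().apply(atz(cal,np.array(c)/3+[230-.3,130-.3],z)-p)
print("scene bar front corner",g((578,413),35),"bar right corner",g((573,432),35),"200 line",g((572,435),13),g((557,460),13),"150",g((489,392),13))
```

```text
[-0.00049279 -0.00106847  0.00079172  0.00024963 -0.0022281   0.00016172] 0.34829918325887826 30.000666975975037
{100: np.float64(81.6035017009308), 150: np.float64(31.799571977540154), 190: np.float64(-8.486580133979464)}
head centre on rule (tool x=0): [np.float64(181.6035017009308), np.float64(181.79957197754015), np.float64(181.51341986602054)] bar front = +18; bar rear -1.7124792277486103
scene bar front corner [-16.64731021 -44.13014941  32.74187416] bar right corner [-19.1295416  -56.06176845  32.74640649] 200 line [-19.8163951  -47.29765671  54.7433662 ] [-19.0391372  -65.77375894  54.74985562] 150 [ 33.20255992 -49.16211776  54.73796171]
```

Both views put the bar front at about 199.6 mm, with everything still. Hand in.

```bash
python3 -c "
from cell import manip
print(manip.sign_off())"
```

```text
the job is handed in; nothing more can be done
None
```

The job is handed in: carriage against the end stop, lock button squeezed in at a 30 N grip, and the boom held with the sensor bar's front edge at about 199.6 mm on the rule by camera measurement; the pass/fail verdict was not reported back.

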